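# Shut and lock the filter hatch of a bench fume extractor

### The arm

A 6-joint arm with a two-finger parallel gripper is mounted at the origin on the work surface. World frame = base frame: x ahead of the robot, y to its left, z up, the work surface at z = 0. Lengths are in m, angles in rad, forces in N, time in s.
With the tool pointing down it reaches from about 0.4 to 0.825 m from the base axis. Payload 7 kg.
Tool frame: the origin (TCP) lies on the centre line of the jaws, within the pads' length; the fingertips stand 8 mm ahead of it and the grasp point (between the pads) lies 11 mm behind it; z points along the fingers, y is the line along which they close (so a half turn about z gives the same grasp; the last joint's range is limited). The gripper opens to 88 mm and grips with 3 to 60 N. Pads are 19 mm wide; open, the fingers measure 130 mm over their backs; the gripper's body (78 mm by 193 mm) begins 47 mm behind the grasp point.
Start: joints at [-0.941, 0.359, 0.012, 0, -1.224, -0.288], TCP at [0.226, -0.636, 0.235] pointing down, gripper open.
Joint ranges: [-3.07, 3.07], [-1.43, 2.12], [-1.02, 1.25], [-3.03, 1.67], [-3.05, -0], [-3.03, 3.03]. Speed limits (rad/s): [2.39, 2.39, 3.01, 3.14, 3.14, 3.14].

### API

Orientations are given as a unit quaternion [x, y, z, w].
In Python, from plant import robot gives the robot as it stands.
- The arm moves only by the tool send_rows, never from a script. Its argument "deltas" is a list of rows, each a list of 3 entries, a list of its own where there are three numbers: the shift along the tool's x, y, z in units of 25 mm (1.0 is 25 mm), then the turn about the tool's z in units of 6 degrees (1.0 is 6 degrees), then the finger opening in mm, from 0 to 87.6. In form: [[[x, y, z], yaw, fingers], ...]. A call has 1 to 20 rows; each row shifts and turns the commanded pose from where the row before left it, along the tool's axes as they then stand; what a row does not reach is not made up. A row lasts 1/8 s, in which the tool goes at most 62.5 mm and 10.7 degrees, less where a joint would pass 70% of its speed; a pose out of reach is approached as far as the arm can. A call is refused whole if a number of a shift passes 1 or a number of a turn 1, either way. A call with a gripper value outside its range is refused whole. The fingers move at their own pace and stop on an object; "force" is the grip in N (left out, the last holds). Time passes only in rows, so rows that do not move let the fingers close. It gives the time, the measured TCP pose, the force, the opening and the grip force at its end, in the units of the state.
- robot.get_state(): the state, without advancing time (a new reading comes with each control period).
- robot.camera(name): name is "scene" or "side" or "wrist"; returns a dict with "img" (384x512x3 uint8, blue, green, red), "depth" (384x512 float32, m along the optical axis (not along the pixel's ray), 0 where there is no reading), "fx", "fy", "cx", "cy" (pixels), "R" (3x3) and "t" (3): a world point X has camera coordinates R X + t. Camera axes: x right, y down, z forward; pixel columns grow to the right and rows downward; lengths in m; the calibration is good to about 2 mm. A picture is of the moment at which its call begins.
- robot.hand_in(): hands the job in; it is judged then, once.
Trained networks look in a picture, given as the dict that the camera call returned (one of the last four; its "shot" number tells which), for a name from the list of things; names that differ only in an ending like _2 or _b are one class to them, and where a whole thing is asked for, a point or a joint stands for the part that bears it (a point fixed in the world has none). Each returns a list of dicts, best first, with "confidence" (0 to 1); they miss things now and then, are a little off and sometimes report something else, mostly with a low value. They report only what shows in the picture. A call takes as long as a camera call.
- robot.look_for(picture, target): "extent" ([left, top, right, bottom] in pixels, round what is visible of it).
- robot.mark_of(picture, target): "centre" ([column, row] in pixels: a listed point, or the origin of a listed thing).
The state is a dict: "time_s": time; "q": joint angles; "qvel": joint speeds; "joint_efforts": joint torques, N m; "tool_pos": TCP position; "tcp_rot": TCP orientation; "contact_force": force on the tool from outside, world axes, zero at the start; "moment": the same for the moment, N m; "gripper_width": finger opening in m; "gripper_force": force on a finger pad.
Only numpy, scipy, OpenCV 4.12 (cv2) and the standard library are available. Lean on these libraries where they do the work, as an engineer would, in place of code of your own. Each camera call takes 0.05 s, during which the arm holds its last target. There are 200 camera calls.

### The job

The filter hatch on top of the bench fume extractor has been left ajar. Push it fully shut with your fingertips, then set the fingertips in the slot of its round cam fastener and turn it clockwise (seen from above) a quarter turn, to its stop, so that the hatch is locked. Do not lift the hatch any further or pick anything up, leave everything else on the bench where it is, and finish clear of it all.

Things in the scene. Friction and masses are not known exactly. Their poses are not given: they have to be found in the camera images.
- extractor: Grey fume-extractor case, fixed to the bench, at its left or right, somewhat turned: 240 (its x) x 220 (y) x 90 mm high; black vents on its front, which faces its own -x. Origin: centre of the underside; z up. On top, from the front: a 25 mm fixed strip, the 147 mm hatch opening, a 66 mm fixed deck with two small loose things.
- hatch (a joint): Angle (rad) of the hatch: aluminium panel, 145 mm from hinge to front edge, 176 wide, 6 thick. 0 = fully shut (rigid stop), top then level with the case's top, 90 mm above the bench; grows as the front edge rises. Starts at 0.12 to 0.32. Stiff hinge: it stays where it is left; 2 to 4 N down near the front edge moves it.
- hatch_hinge (a point): Middle of the hatch's hinge line (which runs along the extractor's y), at the height of the shut hatch's top; fixed on the case at (52, 0, 90) mm in the extractor's frame.
- hatch_edge (a point): Middle of the hatch's front edge, on its top face; moves with the hatch. Its x runs from this edge towards the hinge along the panel, y along the edge, z out of the panel. The panel is bare from 50 to 85 mm either side of this point along y: press there, about 20 mm in from the edge.
- slot: Steel-lined slot across the round cam, 26 mm wide, 16 deep, 69 long, open at both ends. Origin: centre of its floor, on the cam's axis, 97 mm from the hinge line and 7.5 mm above the panel. x along the slot, z out of the panel. At cam 0 its x points to the extractor's -y, locked to its -x. Fingertips narrower than the slot turn idle by their play first: turn the hand that much further.
- cam_top (a point): Centre of the cam's top, on its axis, at the level of the slot's rims, 23 mm above the panel; turns with the slot. The cam is a round black puck 76 mm across.
- cam (a joint): Angle (rad) of the cam: 0 = unlocked, grows clockwise seen from above, rigid stop at 1.571 = locked. Starts at 0 to 0.25, stays where it is left, takes 0.07 N m to turn. Its 60 mm pawl, under the panel, slips beneath the case's front strip from about 0.95 on; if the hatch is not fully shut it jams on the strip.
- holder: Board holder, fixed, 160 x 200 x 42 mm high, with a blue circuit board clamped in it; stands on the other side of the bench from the extractor. Origin: centre of underside. To be left alone.
- flux: Small closed bottle, 28 mm across, 55 mm tall, loose on the rear deck of the extractor; origin at the centre of its underside. To be left alone.
- tin: Small round tin, 42 mm across, 28 mm tall, loose on the rear deck of the extractor; origin at the centre of its underside. To be left alone.
- driver: Screwdriver, 150 mm long, lying loose in the gap between the extractor and the board holder. To be left alone.
- tweezers: Steel tweezers, 120 mm long, 8 mm high, lying loose on the bench in front of the board holder. To be left alone.
- spool: Solder spool, 56 mm across, 38 mm tall, loose at the left of the bench; origin at the centre of its underside. To be left alone.
- dish: Small steel bowl, 70 mm across, 30 mm tall, loose at the right of the bench; origin at the centre of its underside. To be left alone.
- heatsink: Finned aluminium heat sink, 40 x 40 x 25 mm, loose at the right of the bench; origin at the centre of its underside. To be left alone.

How it is judged:
On the way, in this order (a step that is already met when the one before it is completed fails the run):
1. the hatch is pushed fully shut while the cam is still unlocked (value of joint hatch below 0.03 rad and value of joint cam below 0.6 rad), for 0.1 s.
2. with the hatch shut, fingertips pressing on the slot have turned the cam past halfway (value of joint hatch below 0.035 rad and value of joint cam above 0.8 rad and contact force between the fingers and slot above 0.3 N), for 0.04 s.
At the end, for the whole second after the job is handed in: The hatch is shut (joint below 0.03 rad), the cam is turned to within 0.22 rad of its locked stop (joint above 1.35 rad) and at rest; all loose things within 30 mm of where they were (value of joint hatch below 0.03 rad and value of joint cam above 1.35 rad and velocity of joint cam between -0.05 and 0.05 rad/s); the robot touches nothing.
It fails at once if the hatch is lifted further open (value of joint hatch above 0.42 rad).
It fails at once if a bystander is moved more than 30 mm or lifted (distance of any of flux, tin, driver, tweezers, spool, dish, heatsink from where it was at the start of the episode above 0.03 m).
It also fails if it takes over 51 s, if anything falls off the work surface, if the arm or the gripper's body presses on something with over 40 N, if the wrist force passes 120 N, or if a joint passes its speed limit or range.

## Working session

There is one attempt and no reset: what is moved stays moved. The work goes in short steps, Python scripts to look and compute and a tool call to move; the robot and the scene stay as the last step left them, time stands still between calls to the robot, and variables do not carry over. Pictures are saved under pics/ and viewed, at most 10 in all, crops included, and the job is handed in when it is done.

Besides the shell and the picture viewer there is one more tool, called after "Call:" as name([rows], argument=value, ...), one row to a line, values as JSON. send_rows: Moves the arm, as the interface text tells. Its arguments: {"type":"object","properties":{"deltas":{"type":"array"},"force":{"type":"number"}},"required":["deltas"]}

```bash
mkdir -p pics; cat > h.py <<'E'
from plant import robot
import numpy as np, cv2
from scipy.spatial.transform import Rotation as Ro
def ray(p,u,v):
    d=np.array([(u-p['cx'])/p['fx'],(v-p['cy'])/p['fy'],1.0]);R=np.array(p['R']);t=np.array(p['t'])
    return -R.T@t, R.T@d
def at(p,u,v):
    c,d=ray(p,u,v);z=p['depth'][int(round(v)),int(round(u))];return c+d*z
def atz(p,u,v,z):
    c,d=ray(p,u,v);return c+d*(z-c[2])/d[2]
def tri(obs):
    A=np.zeros((3,3));b=np.zeros(3)
    for p,u,v in obs:
        c,d=ray(p,u,v);d=d/np.linalg.norm(d);M=np.eye(3)-np.outer(d,d);A+=M;b+=M@c
    return np.linalg.solve(A,b)
E
python3 - <<'E'
from h import *
np.set_printoptions(precision=4,suppress=True)
P={n:robot.camera(n) for n in('scene','side','wrist')}
cv2.imwrite('pics/a.png',np.hstack([P['scene']['img'],P['side']['img']])[:, :] if 0 else cv2.resize(np.hstack([P['scene']['img'],P['side']['img']]),(800,300)))
cv2.imwrite('pics/s.png',P['scene']['img'])
for t in('extractor','hatch_hinge','hatch_edge','slot','cam_top','flux','tin','holder'):
    o=[]
    for n in P:
        r=robot.mark_of(P[n],t)
        if r:
            u,v=r[0]['centre'];print(t,n,r[0]['centre'],round(r[0]['confidence'],2),at(P[n],min(u,511),min(v,383)))
            if r[0]['confidence']>.4:o.append((P[n],u,v))
    if len(o)>1:print('  tri',tri(o))
s=robot.get_state();print(s)
E
```

```text
extractor scene [201.8, 249.7] 0.87 [ 0.6322 -0.2883  0.0921]
extractor side [279.5, 160.2] 0.57 [ 0.5488 -0.1923  0.0254]
  tri [ 0.5521 -0.2165  0.0026]
hatch_hinge scene [215.7, 233.5] 0.89 [ 0.612  -0.2193  0.0914]
hatch_hinge side [266.0, 140.2] 0.96 [ 0.5964 -0.21    0.0891]
  tri [ 0.6004 -0.2129  0.0837]
hatch_edge scene [172.1, 203.1] 0.85 [ 0.314  -0.1176  0.0016]
hatch_edge side [310.4, 133.4] 0.83 [ 0.4586 -0.2353  0.1155]
  tri [ 0.458  -0.2286  0.1213]
slot scene [183.4, 210.5] 0.61 [ 0.5    -0.2267  0.1156]
slot side [293.8, 134.7] 0.59 [ 0.5093 -0.2201  0.1156]
  tri [ 0.5057 -0.2259  0.115 ]
cam_top scene [186.5, 204.8] 0.79 [ 0.4894 -0.2057  0.1185]
cam_top side [293.8, 130.4] 0.5 [ 0.5124 -0.2449  0.1125]
  tri [ 0.5088 -0.2204  0.1339]
flux scene [241.3, 214.4] 0.69 [ 0.618  -0.127   0.1055]
tin scene [214.5, 248.5] 0.68 [ 0.666  -0.2778  0.1078]
tin side [265.5, 143.5] 0.53 [ 0.595  -0.1929  0.0901]
  tri [ 0.6085 -0.2313  0.0508]
holder scene [295.5, 193.9] 0.58 [0.6085 0.1436 0.0374]
holder side [243.5, 262.6] 0.75 [0.5805 0.2217 0.0342]
  tri [ 0.5816  0.1957 -0.0009]
{'time_s': 1.35, 'q': array([-0.9409,  0.3586,  0.0119,  0.    , -1.2241, -0.2881]), 'qvel': array([-0.0015, -0.0004,  0.001 ,  0.0008,  0.0008, -0.0002]), 'joint_efforts': array([  0.0002, -58.239 ,  29.3287,   7.0023,   0.0123,   0.    ]), 'tool_pos': array([ 0.2262, -0.6359,  0.2346]), 'tcp_rot': array([-0.1701,  0.9854, -0.    , -0.    ]), 'contact_force': array([-0.5042,  0.5102, -0.0896]), 'moment': array([-0.0125, -0.0466, -0.0211]), 'gripper_force': 0.0, 'gripper_width': 0.08784526766389043}
```

View pics/a.png

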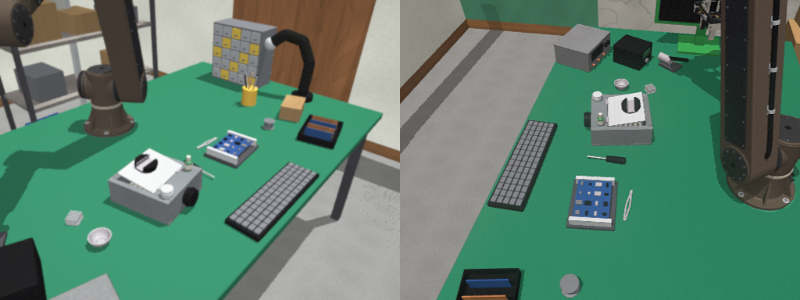

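The scene shows the extractor at about (198,230) in the scene view and (395,150) in the side view. Its front faces the robot, the hatch is ajar by about 0.2 rad, and the cam is near 0. I'll move above it for a wrist look.

Call:
send_rows([
  [[-0.88, 0.67, -0.21], 0, 0],
  [[-0.88, 0.67, -0.21], 0, 0],
  [[-0.88, 0.67, -0.21], 0, 0],
  [[-0.88, 0.67, -0.21], 0, 0],
  [[-0.88, 0.67, -0.21], 0, 0],
  [[-0.88, 0.67, -0.21], 0, 0],
  [[-0.88, 0.67, -0.21], 0, 0],
  [[-0.88, 0.67, -0.21], 0, 0],
  [[-0.88, 0.67, -0.21], 0, 0],
  [[-0.88, 0.67, -0.21], 0, 0],
  [[-0.88, 0.67, -0.21], 0, 0],
  [[-0.88, 0.67, -0.21], 0, 0],
  [[-0.88, 0.67, -0.21], 0, 0],
  [[-0.88, 0.67, -0.21], 0, 0],
  [[-0.88, 0.67, -0.21], 0, 0],
  [[-0.88, 0.67, -0.21], 0, 0],
  [[-0.88, 0.67, -0.21], 0, 0],
  [[-0.88, 0.67, -0.21], 0, 0],
  [[0, 0, 0], 0, 0],
  [[0, 0, 0], 0, 0],
])

```text
time_s: 3.85
tool_pos: [0.498, -0.2192, 0.329]
tcp_rot: [-0.17, 0.985, 0.0, -0.0]
contact_force: [0.1, 0.3, -0.6]
gripper_width: 0.0007
gripper_force: 0.0
```

```bash
cat > look.py <<'E'
from h import *
import sys
np.set_printoptions(precision=4,suppress=True)
P={n:robot.camera(n) for n in('wrist','scene','side')}
cv2.imwrite(sys.argv[1],P['wrist']['img'])
for t in('hatch_hinge','hatch_edge','slot','cam_top'):
    o=[]
    for n in P:
        r=robot.mark_of(P[n],t)
        if r:
            u,v=r[0]['centre'];print(t,n,r[0]['centre'],round(r[0]['confidence'],2),at(P[n],min(u,511),min(v,383)))
            if r[0]['confidence']>.4:o.append((P[n],u,v))
    if len(o)>1:print('  tri',tri(o))
s=robot.get_state();print({k:s[k] for k in('time_s','q','tool_pos','tcp_rot','contact_force')})
print(Ro.from_quat(s['tcp_rot']).as_matrix())
E
python3 look.py pics/w1.png
```

```text
hatch_hinge wrist [240.5, 240.0] 0.95 [ 0.4665 -0.234   0.402 ]
hatch_hinge scene [218.4, 230.6] 0.61 [ 0.6096 -0.2069  0.0924]
hatch_hinge side [267.8, 141.0] 0.97 [ 0.5887 -0.1994  0.0959]
  tri [ 0.596  -0.2029  0.0872]
hatch_edge wrist [259.8, 138.3] 0.68 [ 0.4577 -0.2257  0.1163]
hatch_edge scene [171.8, 205.3] 0.56 [ 0.4781 -0.2463  0.1324]
hatch_edge side [309.8, 133.3] 0.94 [ 0.4607 -0.2396  0.1121]
  tri [ 0.4588 -0.2292  0.1178]
slot wrist [254.6, 176.8] 0.66 [ 0.5024 -0.2161  0.1147]
slot scene [186.5, 212.5] 0.77 [ 0.5248 -0.2373  0.1262]
slot side [294.3, 134.8] 0.59 [ 0.5077 -0.2202  0.1154]
  tri [ 0.5057 -0.2198  0.1116]
cam_top wrist [253.4, 186.0] 0.77 [ 0.5137 -0.2136  0.1138]
cam_top scene [186.9, 203.7] 0.54 [ 0.485  -0.2003  0.1175]
cam_top side [295.3, 129.5] 0.47 [ 0.5081 -0.2483  0.114 ]
  tri [ 0.5069 -0.2175  0.1378]
{'time_s': 4.6, 'q': array([-0.0542,  0.094 , -0.1205,  0.    , -1.3564, -1.1747]), 'tool_pos': array([ 0.4983, -0.2191,  0.3291]), 'tcp_rot': array([-0.1701,  0.9854, -0.    , -0.    ]), 'contact_force': array([ 1.1372,  0.0556, -0.1747])}
[[-0.9421 -0.3352 -0.    ]
 [-0.3352  0.9421 -0.    ]
 [ 0.     -0.     -1.    ]]
```

View pics/w1.png

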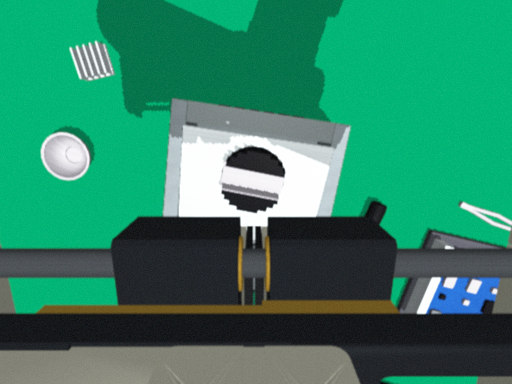

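The wrist view shows the front edge of the case running from (173,99) to (349,126). The hatch has its black cam at (253,180), and the pale slot runs from (222,178) to (284,190), so the cam is almost at 0. I'll fit the case yaw and slot direction.

```bash
cat > fit.py <<'E'
from h import *
np.set_printoptions(precision=4,suppress=True)
p=robot.camera('wrist');cv2.imwrite('pics/w2.png',p['img'])
d=p['depth'];v,u=np.mgrid[0:384,0:512]
R=np.array(p['R']);t=np.array(p['t'])
C=np.stack([(u-p['cx'])/p['fx']*d,(v-p['cy'])/p['fy']*d,d],-1)
X=(C-t)@R  # R.T(C-t)
print('cam centre',-R.T@t,'fx',p['fx'])
for a in[(173,99),(349,126)]:print('corner',atz(p,*a,.09))
a,b=atz(p,173,99,.09),atz(p,349,126,.09);e=b-a;print('front yaw deg',np.degrees(np.arctan2(e[1],e[0]))-90,np.linalg.norm(e[:2]))
g=cv2.cvtColor(p['img'],cv2.COLOR_BGR2GRAY)
# cam: dark blob; slot = bright within hull
m=((g<60)&(X[...,2]>.09)&(X[...,2]<.16)&(np.hypot(X[...,0]-.507,X[...,1]+.22)<.06)).astype(np.uint8)
pts=cv2.findNonZero(m);h=cv2.convexHull(pts);el=cv2.fitEllipse(h);print('cam ellipse',el)
M=np.zeros_like(m);cv2.fillConvexPoly(M,h,1)
sl=(M>0)&(g>100)
P=X[sl];print('cam',X[m>0].mean(0),np.percentile(X[m>0],[2,98],axis=0));print('slot px',sl.sum(),P.mean(0))
q=P[:,:2]-P[:,:2].mean(0);w,V=np.linalg.eigh(q.T@q);print('slot dir',V[:,1],np.degrees(np.arctan2(V[1,1],V[0,1])))
hm=(g>200)&(X[...,2]>.088)&(X[...,2]<.14)&(abs(X[...,0]-.53)<.12)&(abs(X[...,1]+.22)<.1)&(M==0)
H=X[hm];A=np.c_[H[:,:2],np.ones(len(H))];c,*_=np.linalg.lstsq(A,H[:,2],rcond=None)
print('hatch plane',c,'tilt',np.arctan(np.hypot(*c[:2])),'dir',np.degrees(np.arctan2(-c[1],-c[0])),len(H),H.min(0),H.max(0))
E
python3 fit.py
```

```text
cam centre [ 0.435  -0.2416  0.4793] fx 311.1203317268656
corner [ 0.4509 -0.3381  0.09  ]
corner [ 0.4091 -0.1268  0.09  ]
front yaw deg 11.199583819057466 0.21539019147264504
cam ellipse ((252.36326599121094, 178.95089721679688), (64.53872680664062, 65.58409881591797), 93.83377838134766)
cam [ 0.4983 -0.2192  0.1308] [[ 0.469  -0.2491  0.1207]
 [ 0.5399 -0.1893  0.1374]]
slot px 1489 [ 0.5102 -0.2169  0.1206]
slot dir [-0.1286  0.9917] 97.39158506134282
hatch plane [-0.1532 -0.0551  0.1716] tilt 0.16136374055998987 dir 19.795445981695337 9168 [ 0.4116 -0.3199  0.0883] [ 0.5925 -0.12    0.1346]
```

Call:
send_rows([
  [[0, 0, 0], -1, 0],
  [[0, 0, 0], -1, 0],
  [[0, 0, 0], -1, 0],
  [[0, 0, 0], -1, 0],
  [[0, 0, 0], -1, 0],
  [[0, 0, 0], -1, 0],
  [[0, 0, 0], -1, 0],
  [[0, 0, 0], -1, 0],
  [[0, 0, 0], -1, 0],
  [[0, 0, 0], -1, 0],
  [[0, 0, 0], -1, 0],
  [[0, 0, 0], -1, 0],
  [[0, 0, 0], -1, 0],
  [[0, 0, 0], -1, 0],
  [[0, 0, 0], -1, 0],
  [[0, 0, 0], -1, 0],
  [[0, 0, 0], -1, 0],
  [[0, 0, 0], -1, 0],
  [[0, 0, 0], -1, 0],
  [[0, 0, 0], -1, 0],
])

```text
time_s: 7.15
tool_pos: [0.4983, -0.2191, 0.329]
tcp_rot: [0.939, -0.344, -0.0, -0.0]
contact_force: [0.8, 0.5, 0.6]
gripper_width: 0.0002
gripper_force: 0.0
```

Call:
send_rows([
  [[0, 0, 0], -1, 0],
  [[0, 0, 0], -1, 0],
  [[0, 0, 0], -1, 0],
  [[0, 0, 0], -1, 0],
  [[0, 0, 0], -1, 0],
  [[0, 0, 0], -1, 0],
  [[0, 0, 0], -1, 0],
  [[0, 0, 0], -1, 0],
  [[-0.35, -0.88, 0], 0, 0],
  [[-0.35, -0.88, 0], 0, 0],
  [[-0.35, -0.88, 0], 0, 0],
  [[0, 0, 1], 0, 0],
  [[0, 0, 1], 0, 0],
  [[0, 0, 1], 0, 0],
  [[0, 0, 1], 0, 0],
  [[0, 0, 1], 0, 0],
  [[0, 0, 1], 0, 0],
  [[0, 0, 1], 0, 0],
  [[0, 0, 0.5], 0, 0],
  [[0, 0, 0], 0, 0],
])

```text
time_s: 9.65
tool_pos: [0.4632, -0.1572, 0.1411]
tcp_rot: [0.998, 0.066, -0.001, 0.0]
contact_force: [-0.0, -0.3, 0.7]
gripper_width: 0.0005
gripper_force: 0.0
```

```bash
python3 look.py pics/w3.png; python3 - <<'E'
from h import *
a=cv2.imread('pics/w3.png');s=robot.camera('scene')['img'][150:300,100:330]
cv2.imwrite('pics/c3.png',np.hstack([cv2.resize(a,(400,300)),cv2.resize(s,(400,300))]))
E
```

```text
hatch_hinge wrist [357.3, 7.0] 0.67 [ 0.599  -0.2003  0.0866]
hatch_hinge scene [219.7, 228.4] 0.61 [ 0.6042 -0.1965  0.091 ]
hatch_hinge side [268.4, 141.1] 0.69 [ 0.5878 -0.2053  0.0906]
  tri [ 0.5955 -0.1983  0.0917]
hatch_edge scene [170.0, 204.7] 0.75 [ 0.4223 -0.2093  0.0905]
hatch_edge side [321.7, 115.5] 0.5 [ 0.4349 -0.4622  0.0169]
  tri [ 0.4515 -0.2595  0.1474]
slot wrist [371.4, 173.7] 0.91 [ 0.5068 -0.2196  0.115 ]
slot scene [184.5, 210.3] 0.57 [ 0.4992 -0.2222  0.1135]
slot side [294.3, 133.1] 0.51 [ 0.4981 -0.119   0.2066]
  tri [ 0.5064 -0.2232  0.1175]
cam_top wrist [378.3, 180.5] 0.89 [ 0.5033 -0.2249  0.114 ]
cam_top scene [184.2, 206.8] 0.7 [ 0.4898 -0.2145  0.1167]
cam_top side [291.9, 131.5] 0.6 [ 0.5173 -0.2352  0.1152]
  tri [ 0.5083 -0.2221  0.1277]
{'time_s': 10.4, 'q': array([ 0.0757,  0.1386, -0.5181, -0.    , -0.9141,  1.6275]), 'tool_pos': array([ 0.4635, -0.1572,  0.1416]), 'tcp_rot': array([ 0.9978,  0.0661, -0.    , -0.    ]), 'contact_force': array([-0.2464, -0.0017,  0.5123])}
[[ 0.9913  0.132  -0.    ]
 [ 0.132  -0.9913  0.    ]
 [-0.     -0.     -1.    ]]
```

View pics/c3.png

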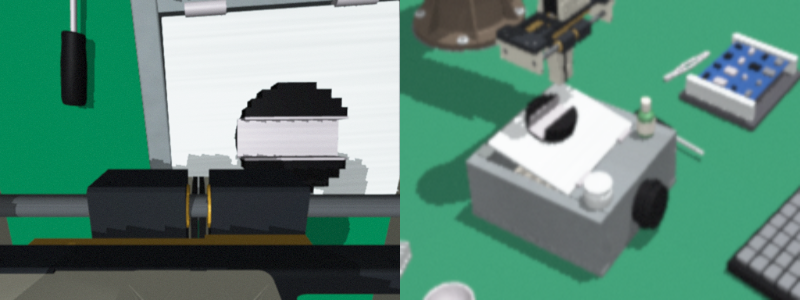

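The left half (wrist) shows the closed fingertips over the bare strip at about (197,200), left of the cam, with the slot clear at (290,137). The right half (scene) agrees. Now I'll press the hatch down slowly.

Call:
send_rows([
  [[0, 0, 0.25], 0, 0],
  [[0, 0, 0.25], 0, 0],
  [[0, 0, 0.25], 0, 0],
  [[0, 0, 0.2], 0, 0],
  [[0, 0, 0.2], 0, 0],
  [[0, 0, 0.2], 0, 0],
  [[0, 0, 0.2], 0, 0],
  [[0, 0, 0.15], 0, 0],
  [[0, 0, 0], 0, 0],
])

```text
time_s: 11.58
tool_pos: [0.4636, -0.1571, 0.0988]
tcp_rot: [0.998, 0.066, -0.0, -0.0]
contact_force: [-0.2, 0.7, -0.3]
gripper_width: 0.0002
gripper_force: 0.0
```

Call:
send_rows([
  [[0, 0, 0.1], 0, 0],
  [[0, 0, 0.1], 0, 0],
])

```text
time_s: 11.82
tool_pos: [0.464, -0.1572, 0.0976]
tcp_rot: [0.998, 0.067, 0.001, 0.001]
contact_force: [-20.8, 13.5, 62.0]
gripper_width: 0.0006
gripper_force: 30.8
```

```bash
python3 - <<'E'
from h import *
w=robot.camera('wrist');a=w['img'];s=robot.camera('scene')['img'][150:300,100:330]
cv2.imwrite('pics/c4.png',np.hstack([cv2.resize(a,(400,300)),cv2.resize(s,(400,300))]))
for u,v in((230,130),(260,80),(420,120),(440,60),(250,190)):print(u,v,at(w,u,v))
for t in('slot','cam_top'):print(t,[(r['centre'],at(w,*r['centre'])) for r in robot.mark_of(w,t)][:1])
E
```

```text
230 130 [ 0.52235414 -0.13734451  0.08963044]
260 80 [ 0.54753575 -0.14888021  0.09050337]
420 120 [ 0.53855792 -0.2175352   0.11352883]
440 60 [ 0.56794956 -0.23208843  0.08929315]
250 190 [ 0.4935969  -0.15123236  0.09134541]
slot [([388.8, 193.8], array([ 0.50253796, -0.21980341,  0.09795367]))]
cam_top [([400.2, 203.5], array([ 0.49794849, -0.22776922,  0.09591501]))]
```

View pics/c4.png

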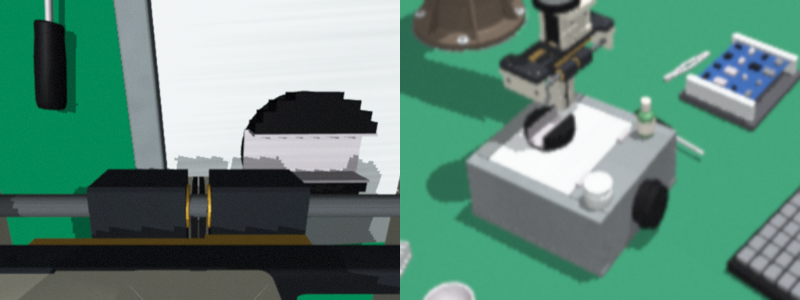

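The hatch now lies flush (its points read z≈0.090), and the slot shows at about (304,150) in the left half. I'll back up, open the fingers to about 20 mm, and move over the cam.

Call:
send_rows([
  [[0, 0, -0.4], 0, 0],
  [[0, 0, -1], 0, 0],
  [[0, 0, -1], 0, 0],
  [[0, 0, -1], 0, 20],
  [[0, 0, -1], 0, 20],
  [[0, 0, 0], 0, 20],
])

```text
time_s: 12.78
tool_pos: [0.4649, -0.1572, 0.206]
tcp_rot: [0.998, 0.066, 0.002, 0.0]
contact_force: [0.3, 0.8, -0.9]
gripper_width: 0.0188
gripper_force: 0.0
```

```bash
cat > cam.py <<'E'
from h import *
np.set_printoptions(precision=4,suppress=True)
w=robot.camera('wrist');cv2.imwrite('pics/w5.png',w['img']);d=w['depth'];v,u=np.mgrid[0:384,0:512];R=np.array(w['R']);t=np.array(w['t'])
X=(np.stack([(u-w['cx'])/w['fx']*d,(v-w['cy'])/w['fy']*d,d],-1)-t)@R
for n in('slot','cam_top','hatch_hinge','hatch_edge'):print(n,[(r['centre'],round(r['confidence'],2),at(w,*np.clip(r['centre'],0,383)) if 0 else atz(w,*r['centre'],{'slot':.0975,'cam_top':.113}.get(n,.09))) for r in robot.mark_of(w,n)][:1])
g=cv2.cvtColor(w['img'],cv2.COLOR_BGR2GRAY)
near=np.hypot(X[...,0]-.504,X[...,1]+.218)<.05
m=(near&(X[...,2]>.108)&(X[...,2]<.118))
if m.any():
    pts=X[m][:,:2].astype(np.float32);c,r=cv2.minEnclosingCircle(pts);print('rim circle',c,r,m.sum())
sl=near&(X[...,2]>.094)&(X[...,2]<.104)&(g>90);Q=X[sl];print('slot',sl.sum(),Q.mean(0))
(c,s,a)=cv2.minAreaRect(Q[:,:2].astype(np.float32)*1000);print('rect',c,s,a)
q=Q[:,:2]-Q[:,:2].mean(0);V=np.linalg.eigh(q.T@q)[1][:,1];print('dir',np.degrees(np.arctan2(V[1],V[0])))
s=robot.get_state();print(s['time_s'],s['tool_pos'],Ro.from_quat(s['tcp_rot']).as_matrix()[:2,:2],s['gripper_width'])
E
python3 cam.py
```

```text
slot [([332.7, 161.5], 0.57, array([ 0.5034, -0.2187,  0.0975]))]
cam_top [([336.6, 170.2], 0.88, array([ 0.4988, -0.2189,  0.113 ]))]
hatch_hinge [([331.1, 38.0], 0.58, array([ 0.5979, -0.2005,  0.09  ]))]
hatch_edge [([326.0, 215.8], 0.9, array([ 0.4536, -0.2244,  0.09  ]))]
rim circle (0.501563310623169, -0.2187134027481079) 0.04052916169166565 4334
slot 2712 [ 0.5006 -0.2178  0.0978]
rect (505.8829040527344, -214.41464233398438) (67.29560089111328, 77.31486511230469) 34.55296325683594
dir 98.1412812278621
13.025 [ 0.4631 -0.1572  0.2032] [[ 0.9913  0.1318]
 [ 0.1318 -0.9913]] 0.019980360244477885
```

View pics/w5.png

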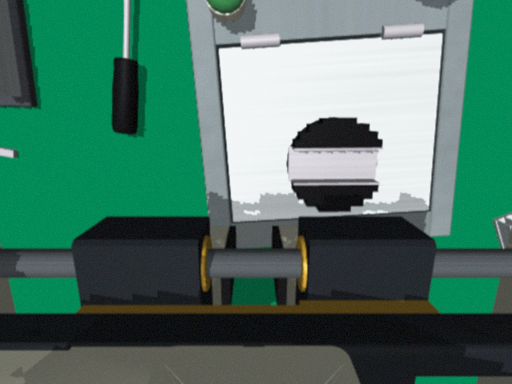

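The wrist view shows the flat hatch, with the cam centred at (335,163) and the slot level in the picture, so it is parallel to the finger line. I'll move over the slot and start down.

Call:
send_rows([
  [[0.42, 0.88, 0], 0, 20],
  [[0.41, 0.88, 0], 0, 20],
  [[0.41, 0.87, 0], 0, 20],
  [[0, 0, 1], 0, 20],
  [[0, 0, 1], 0, 20],
  [[0, 0, 0.8], 0, 20],
  [[0, 0, 0], 0, 20],
])

```text
time_s: 13.9
tool_pos: [0.5015, -0.2181, 0.132]
tcp_rot: [0.998, 0.066, -0.002, -0.0]
contact_force: [0.5, -0.5, 0.1]
gripper_width: 0.0201
gripper_force: 0.0
```

```bash
python3 - <<'E'
from h import *
w=robot.camera('wrist');a=w['img'];p=robot.camera('side')['img'][90:210,200:360]
cv2.imwrite('pics/c6.png',np.hstack([cv2.resize(a,(400,300)),cv2.resize(p,(400,300))]))
s=robot.get_state();print(s['tool_pos'],s['contact_force'],s['q'])
E
```

```text
[ 0.50306361 -0.21837891  0.13415957] [ 0.4901205  -0.90621721  0.29283512] [-5.20694773e-02  2.40970502e-01 -4.04444865e-01  3.39916861e-04
 -9.25941691e-01  1.75523280e+00]
```

View pics/c6.png

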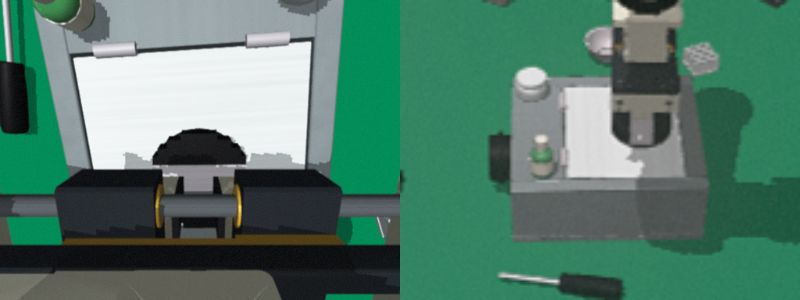

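The wrist view has the cam centred on the finger axis (column 200 of 400), and the side view shows the fingers above the cam. I'll lower gently.

Call:
send_rows([
  [[0, 0, 0.2], 0, 20],
  [[0, 0, 0.2], 0, 20],
  [[0, 0, 0.2], 0, 20],
  [[0, 0, 0.2], 0, 20],
  [[0, 0, 0.1], 0, 20],
  [[0, 0, 0], 0, 20],
])

```text
time_s: 14.75
tool_pos: [0.5028, -0.2183, 0.1113]
tcp_rot: [0.998, 0.066, -0.0, -0.0]
contact_force: [0.1, 0.6, 0.1]
gripper_width: 0.02
gripper_force: 0.0
```

The tips are about 10 mm into the slot with no contact. I'll start turning clockwise.

Call:
send_rows([
  [[0, 0, 0.1], 0, 20],
  [[0, 0, 0], 0.5, 20],
  [[0, 0, 0], 0.5, 20],
  [[0, 0, 0], 0.5, 20],
  [[0, 0, 0], 0.5, 20],
  [[0, 0, 0], 0.5, 20],
  [[0, 0, 0], 0.5, 20],
  [[0, 0, 0], 0.5, 20],
  [[0, 0, 0], 0.5, 20],
  [[0, 0, 0], 0, 20],
])

```text
time_s: 16.0
tool_pos: [0.5022, -0.2181, 0.1088]
tcp_rot: [0.99, -0.143, -0.001, -0.0]
contact_force: [-2.4, 0.2, -0.4]
gripper_width: 0.0199
gripper_force: 1.3
```

```bash
python3 - <<'E'
from h import *
s=robot.get_state();print(s['tool_pos'],s['contact_force'],s['moment'],s['q'],Ro.from_quat(s['tcp_rot']).as_matrix()[:2,:2])
E
```

```text
[ 0.50215647 -0.21811081  0.10878756] [-2.3718571   0.2498043  -0.39411387] [0.27265198 1.02744492 0.10658866] [-5.20256500e-02  2.68920808e-01 -4.34579745e-01 -3.45205769e-04
 -8.68676478e-01  1.33680181e+00] [[ 0.95931039 -0.28235033]
 [-0.28235014 -0.95931136]]
```

Call:
send_rows([
  [[0, 0, 0], 0.6, 20],
  [[0, 0, 0], 0.6, 20],
  [[0, 0, 0], 0.6, 20],
  [[0, 0, 0], 0.6, 20],
  [[0, 0, 0], 0.6, 20],
  [[0, 0, 0], 0.6, 20],
  [[0, 0, 0], 0.6, 20],
  [[0, 0, 0], 0.6, 20],
  [[0, 0, 0], 0.6, 20],
  [[0, 0, 0], 0.6, 20],
  [[0, 0, 0], 0.6, 20],
  [[0, 0, 0], 0.6, 20],
  [[0, 0, 0], 0.6, 20],
  [[0, 0, 0], 0.6, 20],
  [[0, 0, 0], 0.6, 20],
  [[0, 0, 0], 0.6, 20],
  [[0, 0, 0], 0.6, 20],
  [[0, 0, 0], 0.3, 20],
  [[0, 0, 0], 0, 20],
])

```text
time_s: 18.38
tool_pos: [0.5031, -0.2184, 0.1091]
tcp_rot: [0.77, -0.638, 0.0, -0.0]
contact_force: [-0.5, -0.5, 0.6]
gripper_width: 0.0201
gripper_force: 0.4
```

```bash
python3 - <<'E'
from h import *
s=robot.get_state();M=Ro.from_quat(s['tcp_rot']).as_matrix();print(s['tool_pos'],s['contact_force'],s['moment'],s['q'],np.degrees(np.arctan2(M[1,1],M[0,1])))
E
```

```text
[ 0.50310278 -0.21841321  0.10912221] [-0.50607704 -0.48431444  0.60666473] [-0.18947779  0.23978761  0.00029257] [-5.22063710e-02  2.69021258e-01 -4.33720903e-01  2.21045487e-04
 -8.67706376e-01  2.37861120e-01] -169.35457711550907
```

Call:
send_rows([
  [[0, 0, 0], 0.3, 20],
  [[0, 0, 0], 0.3, 20],
  [[0, 0, 0], 0.3, 20],
  [[0, 0, 0], 0, 20],
])

```text
time_s: 18.88
tool_pos: [0.5032, -0.2184, 0.1092]
tcp_rot: [0.739, -0.674, 0.0, 0.0]
contact_force: [0.3, -3.0, -2.1]
gripper_width: 0.02
gripper_force: 11.3
```

```bash
python3 - <<'E'
from h import *
s=robot.get_state();M=Ro.from_quat(s['tcp_rot']).as_matrix();print(s['tool_pos'],s['contact_force'],s['moment'],np.degrees(np.arctan2(M[1,1],M[0,1])))
E
```

```text
[ 0.50315953 -0.21844104  0.10919995] [ 0.25587231 -2.95720711 -2.1298197 ] [-1.30778053  0.0350402   0.71607387] -174.78452034591288
```

The moment has jumped to 0.7 N m, so the cam is at its stop. I'll ease back within the play and lift straight out.

Call:
send_rows([
  [[0, 0, 0], -0.5, 20],
  [[0, 0, 0], -0.6, 20],
  [[0, 0, -0.3], 0, 20],
  [[0, 0, -0.6], 0, 20],
  [[0, 0, -1], 0, 20],
  [[0, 0, -1], 0, 20],
  [[0, 0, -1], 0, 20],
  [[0, 0, -1], 0, 20],
  [[0, 0, -1], 0, 20],
  [[0, 0, -1], 0, 20],
  [[0, 0, -1], 0, 20],
  [[0, 0, 0], 0, 20],
  [[0, 0, 0], 0, 20],
])

```text
time_s: 20.5
tool_pos: [0.5027, -0.2181, 0.3069]
tcp_rot: [0.776, -0.631, 0.0, -0.0]
contact_force: [0.3, -0.9, -0.6]
gripper_width: 0.0201
gripper_force: 0.0
```

```bash
python3 - <<'E'
from h import *
w=robot.camera('wrist');a=w['img'];p=robot.camera('scene')['img'][130:320,50:300]
cv2.imwrite('pics/c7.png',np.hstack([cv2.resize(a,(400,300)),cv2.resize(p,(400,300))]))
s=robot.get_state();print(s['time_s'],s['tool_pos'],s['contact_force'])
E
```

```text
20.6 [ 0.50247621 -0.21811439  0.3061109 ] [0.70104454 0.28531257 0.26150469]
```

View pics/c7.png

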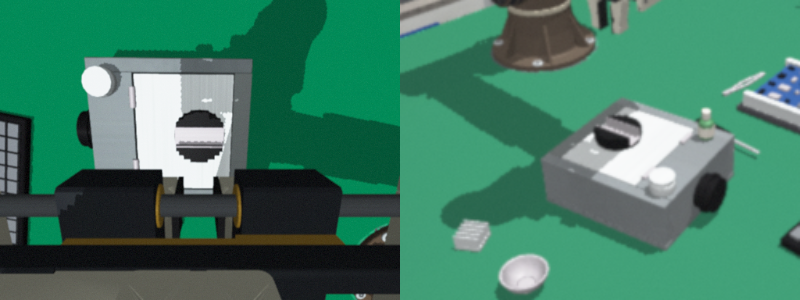

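The wrist view shows the hatch flush and the slot at (200,136) running front to back, so the cam is locked. The scene view shows the tin and bottle in place and the arm clear.

```bash
python3 -c "
from plant import robot
print(robot.hand_in())"
```

```text
the job is handed in; nothing more can be done
None
```

The hatch is pushed fully shut and the cam is turned clockwise to its stop, so it is locked; the arm finished clear and the job is handed in at about 21 s, though the hand-in returned no verdict.

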